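Jack up the steaming unit's top to drain it, and hold

TASK

The top of the low steaming unit must be tilted back so that its wells drain: stand the lever jack flat on the bench with its round saddle centred under the round lift pad on the unit's front bracket, press the pump handle fully down once and let it come all the way up again, then press it fully down a second time. Finish while holding the handle fully down, with the raised top carried by the jack alone (never lift the top with the gripper). Leave the lidded bamboo steamer, the cup of sticks and the bowl where they stand.

Things in the scene. Friction and masses are not known exactly. Their poses are not given: they have to be found in the camera images.
- jack: Loose lever jack, about 0.85 kg. Origin on the bench under the middle of its tower; +x points to the saddle, -x to the pump handle, z up. Dark steel base plate 8 mm thick, 80 mm wide (y), from x = -125 to x = +90 mm. Grey tower for gripping: 40 mm (x) by 36 mm (y, grip across this), its top 90 mm above the bench, at x = y = 0. Saddle axis at x = +70 mm, y = 0. Handle hinge (axis along y) at x = -10 mm, height 75 mm. Tower, handle and saddle are all in the plane y = 0
- saddle (a point): Centre of the top face of the jack's saddle, a flat steel disc 38 mm across and 8 mm thick. 50 mm above the bench with the handle up; driven up with the handle, by 32 mm over its full stroke, and it sinks back as the handle rises
- pump (a joint): Pump handle angle, rad: 0 = handle up (slopes 0.45 rad up and backwards), 0.60 = fully down on its stop (slopes 0.15 rad below level). It springs back up by itself when let go. The jack has no latch: the load stays up only while the handle is pressed. Full press under load takes about 7 to 13 N at the paddle
- paddle (a point): Centre of the top face of the flat black paddle at the handle's end, 44 mm long, 36 mm wide, 10 mm thick, 100 mm from the handle's hinge; to be pressed down from above. In the jack's frame it lies about at x = -98 mm, height 123 mm with the handle up and x = -110 mm, height 65 mm with it fully down
- unit: Fixed steaming unit, 250 mm (x) by 340 mm (y); origin on the bench under the middle of its front face, which faces -x and carries the bracket. Its top (2 to 3.3 kg, surface 92 mm, well collars 101 mm above the bench) overhangs the front to x = -9 mm and is hinged along its back edge. A full jack stroke raises the lift pad by about 20 mm; it sinks back when the handle is let up
- lift_pad (a point): Centre of the underside of the lift pad, a round steel boss 36 mm across (bottom face 20 mm, bevelled), 18 mm high with a small raised disc on top, at the tip of the bracket jutting 60 mm from the front edge of the unit's top. 61 mm above the bench with the top down: the saddle at rest passes 11 mm under it. In the unit's frame at x = -68 mm; its y varies; the bracket does not slip
- steamer: Lidded bamboo steamer basket, 154 mm across, 90 mm high, loose; leave alone. Origin at the centre of its underside
- stick_cup: Steel cup with bamboo sticks, 80 mm across, 150 mm high, loose; leave alone. Origin at the centre of its underside
- bowl: White bowl, 110 mm across, 50 mm high, loose; leave alone. Origin at the centre of its underside
Mind the look-alikes: they are no part of the job. Of the things that look like the jack, the largest one is meant.

How it is judged:
On the way, in this order (a step that is already met when the one before it is completed fails the run):
1. the jack stands flat on the bench, handle up, with its saddle under the lift pad (horizontal distance between saddle and lift_pad below 0.012 m and height (world z) of jack below 0.004 m and angle between jack's own z axis and vertical below 0.05 rad and value of joint pump below 0.1 rad), for 0.2 s.
2. the handle is pressed fully down and the top rises on the jack (value of joint pump above 0.54 rad and height (world z) of lift_pad above 0.076 m and contact force between jack and unit above 3 N), for 0.1 s.
3. the handle comes all the way up again and the top is down (value of joint pump below 0.06 rad and height (world z) of lift_pad below 0.064 m), for 0.1 s.
At the end, for the whole second after the job is handed in: Robot presses the pump handle down (above 0.54 of 0.60 rad, over 1 N) and touches nothing of the unit; the lift pad is above 76 mm (61 at the start) and rests on the jack (over 3 N); saddle within 14 mm of the pad's centre seen from above; jack flat on the bench. Before: one full stroke and back up (all of step 2 and contact force between any of the fingers, the arm and jack above 1 N and contact force between each of the fingers, the arm and unit below 0.5 N and horizontal distance between saddle and lift_pad below 0.014 m and angle between jack's own z axis and vertical below 0.06 rad and height (world z) of jack below 0.006 m and velocity of joint pump below 0.1 rad/s); the arm keeps its last pose, push and grip.
It fails at once if a bystander is moved by more than 20 mm (distance of any of steamer, stick_cup, bowl from where it was at the start of the episode above 0.02 m).
It fails at once if the gripper lifts the top (height (world z) of lift_pad above 0.067 m and contact force between any of the fingers, the arm and unit above 2 N).
It also fails if it takes over 51 s, if anything falls off the work surface, if the arm or the gripper's body presses on something with over 40 N, if the wrist force passes 120 N, or if a joint passes its speed limit or range.

ROBOT

A 6-joint arm with a two-finger parallel gripper is mounted at the origin on the work surface. World frame = base frame: x ahead of the robot, y to its left, z up, the work surface at z = 0. Lengths are in m, angles in rad, forces in N, time in s.
With the tool pointing down it reaches from about 0.325 to 0.775 m from the base axis. Payload 5.5 kg.
Tool frame: the origin (TCP) lies midway between the tips of the shut fingers; the grasp point (between the pads) lies 19 mm behind it; z points along the fingers, y is the direction in which the jaws open and shut (so a half turn about z gives the same grasp; the last joint's range is limited). The gripper opens to 85 mm and grips with 20 to 120 N. Pads are 22 mm wide; open, the fingers measure 114 mm over their backs; the gripper's body (76 mm by 85 mm) begins 54 mm behind the grasp point. The pads swing forward as they close: fully open they stand 13 mm farther back than shut.
Start: joints at [1.244, 0.091, 1.231, -0, 1.82, -0.057], TCP at [0.16, 0.578, 0.231] pointing down, gripper open.
Joint ranges: [-2.87, 2.87], [-0.86, 2.18], [0.17, 2.46], [-1.51, 4.65], [0.06, 2.69], [-2.65, 2.65]. Speed limits (rad/s): [2.57, 2.57, 3.01, 3.14, 3.14, 3.14].

INTERFACE

Orientations are given as a rotation vector (axis times angle).
In Python, from plant import r, read_camera, camera_params, models gives the robot as it stands.
- The arm moves only by the tool play_rows, never from a script. Its argument "plan" is a list of rows, each a list of 2 entries, a list of its own where there are three numbers: the shift along the tool's x, y, z in m, then the turn about the tool's z in rad. A call has exactly 5 rows; each row shifts and turns the commanded pose from where the row before left it, along the tool's axes as they then stand; what a row does not reach is not made up. A row lasts 1/8 s, in which the tool goes at most 62.5 mm and 10.7 degrees, less where a joint would pass 70% of its speed; a pose out of reach is approached as far as the arm can. A call with a gripper value outside its range is refused whole. "fingers" is the closure in counts, from 0 (fully open) to 255 (shut), set as the call begins (left out, the last holds). The fingers move at their own pace and stop on an object; "newtons" is the grip in N (left out, the last holds). Time passes only in rows, so rows that do not move let the fingers close, or fill a call up. It gives the time, the measured TCP pose, the force and the opening at its end, in the units of the state.
- r.observe(): the state, without advancing time (a new reading comes with each control period).
- read_camera(name): name is "scene" or "top" or "wrist"; returns the picture (480x640x3 uint8, red, green, blue); there is no depth.
- camera_params(name): a dict with "intrinsics" (3x3 intrinsics, pixels), "origin" and "rotation" of the camera in the world; the wrist camera has in their place "T_tool_cam" (4x4, takes a point from camera to tool coordinates, whose origin is the TCP and whose axes are the flange's). Camera axes: x right, y up, looking along -z (the intrinsics and any distortion apply to the point x, -y, -z); pixel columns grow to the right and rows downward; lengths in m; the calibration is good to about 2 mm. A picture is of the moment at which its call begins: read the wrist's pose just before it. camera_params takes no time and is no camera call.
- r.close_job(): hands the job in, once; it reports no verdict.
Trained networks look in the newest picture that a camera, given by its name, has taken for a name from the list of things; names that differ only in an ending like _2 or _b are one class to them, and where a whole thing is asked for, a point or a joint stands for the part that bears it (a point fixed in the world has none). Each returns a list of dicts, best first, with "p" (0 to 1); they miss things now and then, are a little off and sometimes report something else, mostly with a low value. They report only what shows in the picture. A call takes as long as a camera call. They do not tell look-alikes from the thing itself.
- models.trace(target, camera): "mask" (480x640 bool, what is visible of it).
- models.place_of(target, camera): "location" ([x, y, z] in m, in the coordinates of the camera as it stood for that picture, good to about 4 mm: a listed point, or the origin of a listed thing).
The state is a dict: "time": time; "qpos": joint angles; "qd": joint speeds; "effort": joint torques, N m; "ee_pos": TCP position; "tool_rot": TCP orientation; "force": force on the tool from outside, world axes, zero at the start; "wrist_torque": the same for the moment, N m; "finger_gap": finger opening in m.
Only numpy, scipy, OpenCV 4.12 (cv2) and the standard library are available. Lean on these libraries where they do the work, as an engineer would, in place of code of your own. Each camera call takes 0.05 s, during which the arm holds its last target.

## Working session

There is one attempt and no reset: what is moved stays moved. The work goes in short steps, Python scripts to look and compute and a tool call to move; the robot and the scene stay as the last step left them, time stands still between calls to the robot, and variables do not carry over. Pictures are saved under pics/ and viewed, and the job is handed in when it is done.

Besides the shell and the picture viewer there is one more tool, called after "Emit:" as name(argument=value, ...), one argument or row to a line, values as JSON. play_rows: Moves the arm, as the interface text tells. Its arguments: {"type":"object","properties":{"plan":{"type":"array","items":{"type":"array"}},"fingers":{"type":"number"},"newtons":{"type":"number"}},"required":["plan"]}

```bash
ls; mkdir -p pics
cat > h.py <<'E'
import numpy as np, cv2
from plant import r, read_camera, camera_params, models
from scipy.spatial.transform import Rotation as R
def cam(name):
    p=camera_params(name)
    if 'origin' in p: return np.array(p['intrinsics']),np.array(p['origin']),np.array(p['rotation'])
    s=r.observe(); T=np.array(p['T_tool_cam']); Rt=R.from_rotvec(s['tool_rot']).as_matrix()
    return np.array(p['intrinsics']),Rt@T[:3,3]+np.array(s['ee_pos']),Rt@T[:3,:3]
def ray(c,u,v,z):
    K,o,Rm=c; d=Rm@(np.array([1,-1,-1])*(np.linalg.inv(K)@[u,v,1])); return o+d*(z-o[2])/d[2]
def proj(c,P):
    K,o,Rm=c; q=Rm.T@(np.array(P)-o); q=K@(q*[1,-1,-1]); return q[:2]/q[2]
def save(im,n): cv2.imwrite('pics/'+n,im[:,:,::-1])
E
python3 - <<'E'
from h import *
print({k:np.round(v,3) for k,v in r.observe().items()})
for n in ['scene','top','wrist']:
    c=cam(n); im=read_camera(n); save(im,n+'0.png'); print(n,camera_params(n))
    for t in (['jack','saddle','paddle','unit','lift_pad','steamer','stick_cup','bowl'] if n!='wrist' else []):
        for d in models.place_of(t,n): print(n,t,round(d['p'],2),np.round(c[1]+c[2]@np.array(d['location']),3))
print(r.observe()['time'])
E
```

```text
pics
{'time': np.float64(0.0), 'qpos': array([ 1.244,  0.092,  1.232, -0.   ,  1.82 , -0.057]), 'qd': array([ 0.002, -0.   , -0.   , -0.001, -0.001, -0.   ]), 'effort': array([-1.0000e-03, -4.5873e+01, -4.1803e+01, -0.0000e+00,  1.1000e-02,
       -0.0000e+00]), 'ee_pos': array([0.16 , 0.578, 0.23 ]), 'tool_rot': array([-4.230e-01, -3.113e+00,  3.000e-03]), 'force': array([-0.454,  0.633, -0.241]), 'wrist_torque': array([0.005, 0.031, 0.027]), 'finger_gap': np.float64(0.086)}
scene {'intrinsics': array([[463.85417671,   0.        , 313.71953614],
       [  0.        , 463.85417671, 241.81450004],
       [  0.        ,   0.        ,   1.        ]]), 'origin': array([1.13422584, 0.33948286, 1.16869081]), 'rotation': array([0.37709471, 0.65255286, 1.97699177])}
scene jack 0.96 [-1.987 -2.782 -1.953]
scene jack 0.76 [-1.992 -2.787 -1.958]
scene jack 0.61 [-1.842 -2.637 -1.808]
scene saddle 0.61 [-1.943 -2.738 -1.908]
scene saddle 0.58 [-1.728 -2.522 -1.693]
scene saddle 0.52 [-1.905 -2.7   -1.871]
scene paddle 0.58 [-1.607 -2.402 -1.572]
scene paddle 0.56 [-1.761 -2.556 -1.727]
scene pad
[... 975 characters left out ...]
[2.308 2.018 3.398]
top steamer 0.82 [2.344 2.054 3.434]
top stick_cup 0.68 [2.457 2.167 3.547]
top bowl 0.76 [2.339 2.048 3.428]
top bowl 0.72 [2.212 1.922 3.302]
wrist {'intrinsics': array([[344.39205872,   0.        , 321.31605909],
       [  0.        , 344.39205872, 240.95471989],
       [  0.        ,   0.        ,   1.        ]]), 'T_tool_cam': array([[-1.02386795e-03,  9.47164407e-01,  3.20746842e-01,
         8.21376733e-02],
       [ 9.99998784e-01,  1.34702795e-03, -7.85635853e-04,
        -6.42091450e-04],
       [-1.17618128e-03,  3.20745648e-01, -9.47164635e-01,
        -1.42995576e-01],
       [ 0.00000000e+00,  0.00000000e+00,  0.00000000e+00,
         1.00000000e+00]])}
0.95
```

```bash
sed -i "s/np.array(p\['rotation'\])$/R.from_rotvec(p['rotation']).as_matrix()/" h.py
python3 - <<'E'
from h import *
for n in ['scene','top']:
    c=cam(n)
    for t in ['jack','saddle','paddle','unit','lift_pad','steamer','stick_cup','bowl']:
        for d in models.place_of(t,n):
            P=c[1]+c[2]@np.array(d['location']); print(n,t,round(d['p'],2),np.round(P,3),proj(c,P).round())
print(r.observe()['time'])
E
```

```text
scene jack 0.96 [ 0.228 -0.379  0.   ] [258. 176.]
scene jack 0.76 [ 0.446 -0.526  0.004] [185. 203.]
scene jack 0.61 [ 0.473 -0.297 -0.001] [238. 235.]
scene saddle 0.61 [ 0.225 -0.432  0.04 ] [244. 163.]
scene saddle 0.58 [ 0.539 -0.314  0.05 ] [219. 238.]
scene saddle 0.52 [ 0.498 -0.527  0.039] [172. 207.]
scene paddle 0.58 [ 0.381 -0.265  0.125] [258. 192.]
scene paddle 0.56 [ 0.234 -0.312  0.091] [271. 165.]
scene paddle 0.44 [ 0.38  -0.535  0.088] [189. 172.]
scene unit 0.88 [ 0.702 -0.043 -0.001] [270. 328.]
scene unit 0.46 [0.484 0.288 0.008] [412. 314.]
scene unit 0.42 [0.612 0.461 0.001] [458. 384.]
scene lift_pad 0.53 [ 0.629 -0.009  0.065] [292. 301.]
scene steamer 0.71 [0.487 0.292 0.007] [413. 315.]
scene stick_cup 0.77 [ 0.613 -0.453 -0.004] [172. 249.]
scene bowl 0.79 [0.611 0.46  0.001] [457. 383.]
top jack 0.85 [ 0.23  -0.379 -0.003] [438. 325.]
top jack 0.8 [ 0.455 -0.528 -0.002] [484. 250.]
top jack 0.57 [ 0.476 -0.295 -0.002] [406. 243.]
top saddle 0.61 [ 0.228 -0.432  0.036] [460. 326.]
top saddle 0.59 [ 0.541 -0.313  0.052] [415. 219.]
top saddle 0.39 [ 0.504 -0.518  0.032] [483. 232.]
top paddle 0.74 [ 0.383 -0.266  0.122] [405. 269.]
top paddle 0.57 [ 0.239 -0.313  0.089] [422. 323.]
top paddle 0.55 [ 0.385 -0.535  0.093] [500. 269.]
top unit 0.64 [ 0.705 -0.043 -0.   ] [323. 172.]
top lift_pad 0.75 [ 0.638 -0.009  0.061] [312. 186.]
top steamer 0.82 [0.488 0.292 0.001] [214. 240.]
top stick_cup 0.68 [ 0.616 -0.454  0.   ] [457. 198.]
top bowl 0.76 [0.618 0.462 0.002] [160. 199.]
top bowl 0.72 [ 0.384 -0.264  0.121] [405. 269.]
1.75
```

View pics/scene0.png

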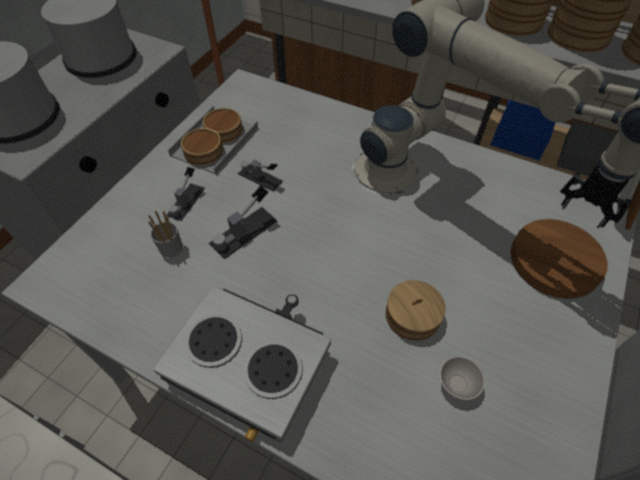

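View pics/top0.png

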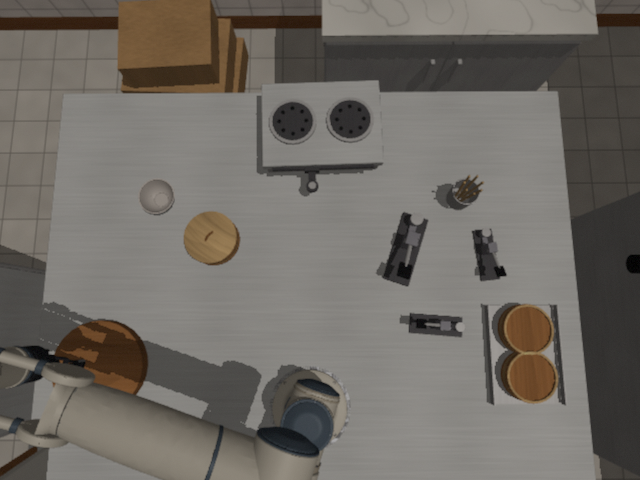

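View pics/wrist0.png

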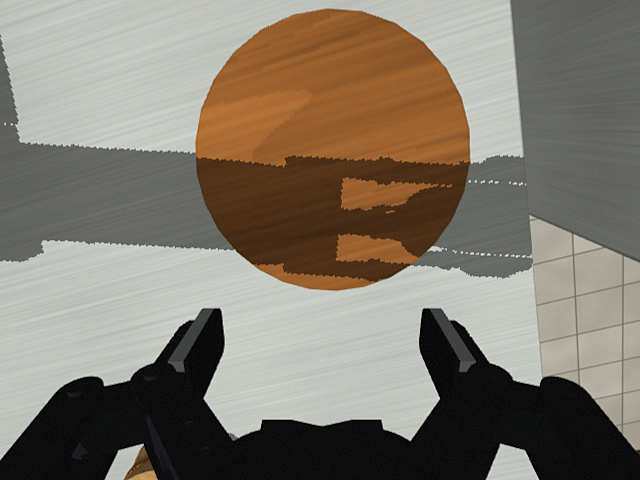

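```bash
cat >> h.py <<'E'
def yawof(s):
    M=R.from_rotvec(s['tool_rot']).as_matrix(); return np.arctan2(M[1,0],M[0,0])
def rows(wps, start=None):
    """wps: list of (x,y,z,yaw_unwrapped,nrows); prints tool-frame rows, rounded, self-correcting"""
    s=r.observe()
    if start is None: p=np.array(s['ee_pos']); y=yawof(s)
    else: p=np.array(start[:3]);y=start[3]
    for (a,b,c,ty,n) in wps:
        t=np.array([a,b,c])
        if n is None: n=1
        for i in range(n):
            d=(t-p)/(n-i); dy=(ty-y)/(n-i)
            ex=np.array([np.cos(y),np.sin(y),0]); ey=np.array([np.sin(y),-np.cos(y),0]); 
            sh=np.round([d@ex,d@ey,-d[2]],3); tr=round(-dy,3)
            print([list(map(float,sh)),tr])
            p=p+ex*sh[0]+ey*sh[1]+np.array([0,0,-sh[2]]); y-=tr
    print('end',p.round(4),round(y,4))
E
python3 - <<'E'
from h import *
print(yawof(r.observe()))
rows([(0.48,0.1,0.27,2.875-1.9,11),(0.474,-0.296,0.25,-0.29,9)])
E
```

```text
2.8718244533881765
[[-0.04, -0.034, -0.004], np.float64(0.172)]
[[-0.045, -0.027, -0.003], np.float64(0.172)]
[[-0.049, -0.019, -0.004], np.float64(0.173)]
[[-0.051, -0.01, -0.003], np.float64(0.172)]
[[-0.052, -0.001, -0.004], np.float64(0.173)]
[[-0.052, 0.008, -0.003], np.float64(0.172)]
[[-0.05, 0.016, -0.004], np.float64(0.173)]
[[-0.046, 0.025, -0.003], np.float64(0.172)]
[[-0.041, 0.032, -0.004], np.float64(0.173)]
[[-0.035, 0.039, -0.003], np.float64(0.172)]
[[-0.027, 0.044, -0.004], np.float64(0.173)]
[[-0.037, 0.024, 0.002], np.float64(0.141)]
[[-0.033, 0.029, 0.002], np.float64(0.14)]
[[-0.029, 0.033, 0.002], np.float64(0.141)]
[[-0.024, 0.037, 0.002], np.float64(0.14)]
[[-0.018, 0.04, 0.002], np.float64(0.141)]
[[-0.012, 0.042, 0.003], np.float64(0.14)]
[[-0.006, 0.044, 0.002], np.float64(0.141)]
[[-0.0, 0.044, 0.003], np.float64(0.14)]
[[0.006, 0.044, 0.002], np.float64(0.141)]
end [ 0.474  -0.296   0.2503] -0.2902
```

Emit:
play_rows(
  plan=[
    [[-0.04, -0.034, -0.004], 0.172],
    [[-0.045, -0.027, -0.003], 0.172],
    [[-0.049, -0.019, -0.004], 0.173],
    [[-0.051, -0.01, -0.003], 0.172],
    [[-0.052, -0.001, -0.004], 0.173],
  ],
  fingers=0,
)

```text
time: 2.38
ee_pos: [0.3063, 0.3597, 0.2495]
tool_rot: [1.692, 2.647, 0.001]
force: [0.8, -0.5, -0.2]
finger_gap: 0.0854
```

Emit:
play_rows(
  plan=[
    [[-0.052, 0.008, -0.003], 0.172],
    [[-0.05, 0.016, -0.004], 0.173],
    [[-0.046, 0.025, -0.003], 0.172],
    [[-0.041, 0.032, -0.004], 0.173],
    [[-0.035, 0.039, -0.003], 0.172],
  ],
)

```text
time: 3.0
ee_pos: [0.4513, 0.1415, 0.2667]
tool_rot: [2.643, 1.698, 0.002]
force: [1.1, 0.2, 0.5]
finger_gap: 0.0855
```

Emit:
play_rows(
  plan=[
    [[-0.027, 0.044, -0.004], 0.173],
    [[-0.037, 0.024, 0.002], 0.141],
    [[-0.033, 0.029, 0.002], 0.14],
    [[-0.029, 0.033, 0.002], 0.141],
    [[-0.024, 0.037, 0.002], 0.14],
  ],
)

```text
time: 3.62
ee_pos: [0.4756, -0.077, 0.2624]
tool_rot: [3.076, 0.637, 0.001]
force: [1.1, 0.1, 0.2]
finger_gap: 0.0855
```

Emit:
play_rows(
  plan=[
    [[-0.018, 0.04, 0.002], 0.141],
    [[-0.012, 0.042, 0.003], 0.14],
    [[-0.006, 0.044, 0.002], 0.141],
    [[0, 0.044, 0.003], 0.14],
    [[0.006, 0.044, 0.002], 0.141],
  ],
)

```text
time: 4.25
ee_pos: [0.4738, -0.2974, 0.2502]
tool_rot: [3.108, -0.462, 0.0]
force: [0.7, -0.1, -0.2]
finger_gap: 0.0857
```

Run:
```python
from h import *
s=r.observe(); print(s['time'],s['ee_pos'],yawof(s),s['qpos'])
c=cam('wrist'); im=read_camera('wrist'); save(im,'wrist1.png')
for t in ['jack','saddle','paddle']:
    for d in models.place_of(t,'wrist'):
        P=c[1]+c[2]@np.array(d['location']); print(t,round(d['p'],2),np.round(P,3),proj(c,P).round())
```

```text
4.25 [ 0.47375928 -0.29742811  0.25023658] -0.2948681886570132 [-6.21505045e-01 -1.41458697e-02  1.30502118e+00  1.24721535e-04
  1.85046644e+00  1.24419391e+00]
jack 0.69 [ 0.456 -0.532  0.003] [530. 155.]
jack 0.65 [ 0.229 -0.383 -0.002] [434. 351.]
saddle 0.95 [ 0.543 -0.318  0.051] [320. 136.]
saddle 0.8 [ 0.505 -0.527  0.04 ] [541. 109.]
saddle 0.66 [ 0.221 -0.433  0.036] [484. 365.]
paddle 0.9 [ 0.235 -0.313  0.087] [396. 412.]
paddle 0.84 [ 0.383 -0.27   0.121] [321. 330.]
paddle 0.73 [ 0.383 -0.545  0.086] [602. 235.]
```

View pics/wrist1.png

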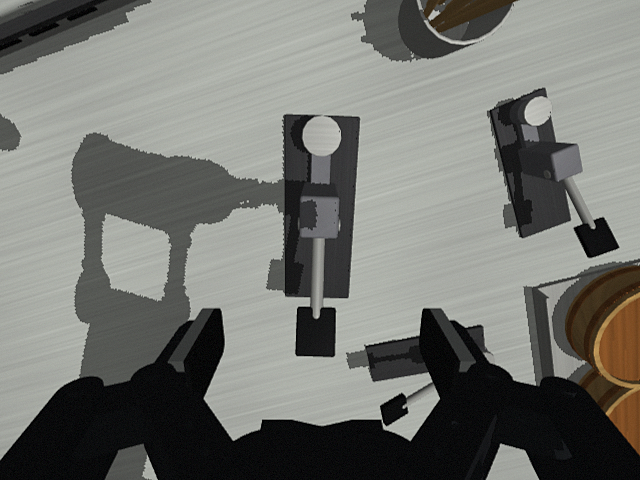

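```bash
python3 - <<'E'
from h import *
c=cam('wrist')
S=ray(c,322,136,.05);P=ray(c,316,331,.123);print('sad',S,'pad',P,'len',np.linalg.norm((S-P)[:2]))
q=[ray(c,u,v,.008) for u,v in [(284,115),(359,117),(349,298),(286,296)]]
for a in q: print(a.round(4))
f=(q[0]+q[1])/2;b=(q[2]+q[3])/2; d=f-b; y=np.arctan2(d[1],d[0]); print('len',np.linalg.norm(d),'yaw',y)
u=d/np.linalg.norm(d); print('origin from plate',b+u*.125, 'side yaws',[np.arctan2(*(x[1::-1])) for x in (q[0]-q[3],q[1]-q[2])])
d=(S-P)[:2]; y2=np.arctan2(d[1],d[0]); print(y2,'orig from saddle',S[:2]-.07*np.array([np.cos(y2),np.sin(y2)]))
E
python3 - <<'E'
import cv2
im=cv2.imread('pics/wrist1.png'); cv2.imwrite('pics/w1c.png',cv2.resize(im[90:370,230:420],None,fx=2.1,fy=2.1))
E
```

```text
sad [ 0.54278821 -0.31777775  0.05      ] pad [ 0.384209   -0.26460789  0.123     ] len 0.16725549525382052
[ 0.5732 -0.2852  0.008 ]
[ 0.5486 -0.3601  0.008 ]
[ 0.3461 -0.2941  0.008 ]
[ 0.3713 -0.2195  0.008 ]
len 0.21267810755216415 yaw -0.31484196176316614
origin from plate [ 0.47753619 -0.29553246  0.008     ] side yaws [np.float64(-0.3146731274034224), np.float64(-0.3150102095806705)]
-0.32350962782867854 orig from saddle [ 0.47641942 -0.29552503]
```

View pics/w1c.png

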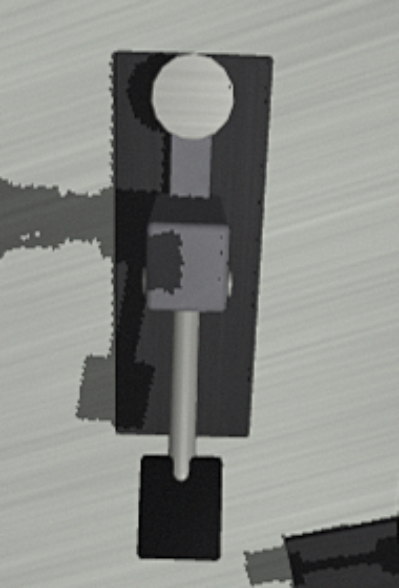

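```bash
python3 - <<'E'
from h import *
rows([(0.4827,-0.2974,0.19,-0.316,2),(0.4827,-0.2974,0.035,-0.316,3)])
c=cam('top'); a=ray(c,263,168,.092);b=ray(c,382,163,.092); print(a,b,np.arctan2(*(a-b)[1::-1]))
E
python3 - <<'E'
import cv2
im=cv2.imread('pics/top0.png'); cv2.imwrite('pics/t0c.png',cv2.resize(im[75:205,250:395],None,fx=4,fy=4))
E
```

```text
[[0.004, -0.001, 0.03], np.float64(0.013)]
[[0.005, -0.001, 0.03], np.float64(0.012)]
[[-0.0, 0.0, 0.052], np.float64(0.0)]
[[-0.0, 0.0, 0.051], np.float64(0.0)]
[[-0.0, 0.0, 0.052], np.float64(0.0)]
end [ 0.4829 -0.2971  0.0349] -0.3155
[0.68566568 0.13337361 0.092     ] [ 0.6989168  -0.21427866  0.092     ] 1.6088938800343082
```

View pics/t0c.png

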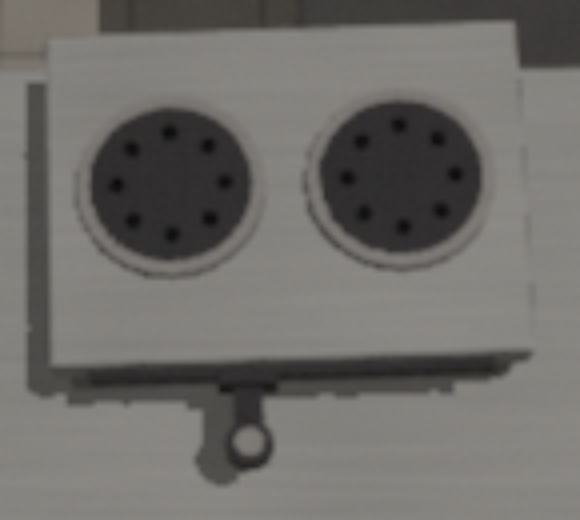

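Emit:
play_rows(
  plan=[
    [[0.004, -0.001, 0.03], 0.013],
    [[0.005, -0.001, 0.03], 0.012],
    [[0, 0, 0.052], 0],
    [[0, 0, 0.051], 0],
    [[0, 0, 0.052], 0],
  ],
  fingers=0,
  newtons=60,
)

```text
time: 5.08
ee_pos: [0.4838, -0.2953, 0.0346]
tool_rot: [3.103, -0.488, 0.003]
force: [-0.2, -0.0, -0.1]
finger_gap: 0.0855
```

Emit:
play_rows(
  plan=[
    [[0, 0, 0], 0],
    [[0, 0, 0], 0],
    [[0, 0, 0], 0],
    [[0, 0, 0], 0],
    [[0, 0, 0], 0],
  ],
  fingers=255,
  newtons=60,
)

```text
time: 5.7
ee_pos: [0.485, -0.298, 0.0393]
tool_rot: [3.1, -0.493, 0.009]
force: [-0.9, -2.0, 7.7]
finger_gap: 0.0356
```

Run:
```python
from h import *
s=r.observe(); print({k:np.round(v,3) for k,v in s.items()},yawof(s))
im=read_camera('wrist'); save(im,'wrist2.png')
```

```text
{'time': np.float64(5.7), 'qpos': array([-0.611,  0.051,  1.614,  0.   ,  1.47 ,  1.275]), 'qd': array([ 0.001,  0.001, -0.   , -0.   ,  0.001, -0.   ]), 'effort': array([  0.533, -39.079, -36.773,  -0.047,  -0.132,   0.046]), 'ee_pos': array([ 0.485, -0.298,  0.039]), 'tool_rot': array([ 3.1  , -0.493,  0.009]), 'force': array([-0.88 , -1.993,  7.727]), 'wrist_torque': array([0.249, 0.038, 0.059]), 'finger_gap': np.float64(0.036)} -0.3152558123052648
```

View pics/wrist2.png

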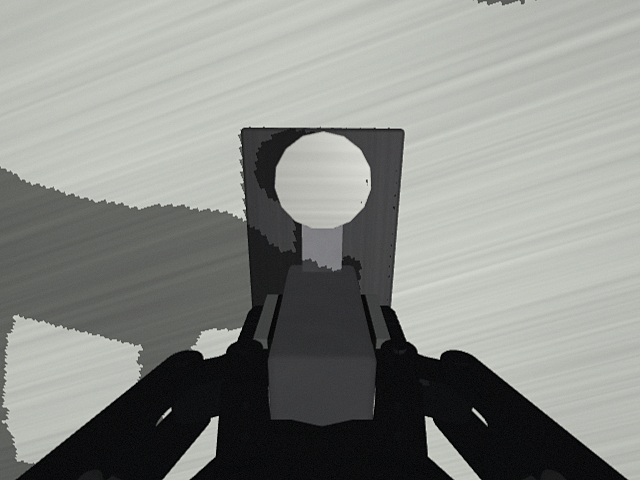

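Emit:
play_rows(
  plan=[
    [[0, 0, -0.004], 0],
    [[0, 0, -0.004], 0],
    [[0, 0, -0.004], 0],
    [[0, 0, 0], 0],
    [[0, 0, 0], 0],
  ],
)

```text
time: 6.38
ee_pos: [0.483, -0.2966, 0.0469]
tool_rot: [-3.102, 0.493, 0.001]
force: [1.0, -0.1, -7.7]
finger_gap: 0.0361
```

Run:
```python
from h import *
s=r.observe(); print({k:np.round(v,3) for k,v in s.items()},yawof(s))
c=cam('wrist')
im=read_camera('wrist'); save(im,'wrist3.png')
for d in models.trace('saddle','wrist')[:1]:
    m=d['mask']; v,u=np.nonzero(m); print(d['p'],u.mean(),v.mean(),u.min(),u.max(),v.min(),v.max())
```

```text
{'time': np.float64(6.375), 'qpos': array([-0.611,  0.046,  1.606, -0.   ,  1.49 ,  1.275]), 'qd': array([-0.   ,  0.   ,  0.001, -0.   , -0.   , -0.001]), 'effort': array([ 1.0000e-03, -4.6959e+01, -4.4792e+01, -4.2000e-02,  1.4000e-01,
       -0.0000e+00]), 'ee_pos': array([ 0.483, -0.297,  0.047]), 'tool_rot': array([-3.102e+00,  4.930e-01,  1.000e-03]), 'force': array([ 0.965, -0.108, -7.658]), 'wrist_torque': array([-0.007, -0.166,  0.012]), 'finger_gap': np.float64(0.036)} -0.3151633405840335
0.57 322.6819949054833 179.4308888590964 274 371 130 227
```

View pics/wrist3.png

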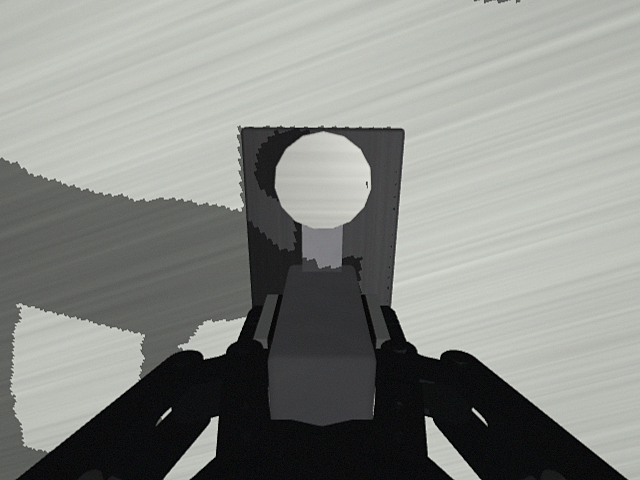

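Run:
```python
from h import *
s=r.observe();c=cam('wrist'); S=ray(c,322.7,179.4,.0576); y=yawof(s)
d=(S-s['ee_pos'])[:2]; sx=d@[np.cos(y),np.sin(y)]; sy=d@[np.sin(y),-np.cos(y)]; print(S,'saddle tool',sx,sy)
pad=np.array([0.636,-0.009]); yt=0.03
e=np.array([np.cos(yt),np.sin(yt)]); n=np.array([np.sin(yt),-np.cos(yt)])
t=pad-0.06*e-sx*e-sy*n; print(t)
p0=np.array(s['ee_pos']); 
f=lambda a:tuple(p0+(np.array([*t,.0437])-p0)*a)+(y+(yt-y)*a,)
rows([f(.04)+(1,),f(.13)+(1,),f(.87)+(6,),f(.96)+(1,),f(1)+(1,)])
```

```text
[ 0.54275363 -0.31710543  0.0576    ] saddle tool 0.06319554265541327 0.0009745409261639767
[ 0.51283066 -0.01172121]
[[-0.002, -0.011, 0.0], np.float64(-0.014)]
[[-0.005, -0.025, 0.0], np.float64(-0.031)]
[[-0.006, -0.035, 0.0], np.float64(-0.043)]
[[-0.004, -0.035, 0.001], np.float64(-0.042)]
[[-0.003, -0.035, 0.0], np.float64(-0.043)]
[[-0.001, -0.036, 0.001], np.float64(-0.042)]
[[-0.0, -0.035, 0.0], np.float64(-0.043)]
[[0.001, -0.036, 0.001], np.float64(-0.042)]
[[0.002, -0.025, 0.0], np.float64(-0.031)]
[[0.002, -0.012, 0.0], np.float64(-0.014)]
end [ 0.513  -0.0114  0.0439] 0.0298
```

Emit:
play_rows(
  plan=[
    [[-0.002, -0.011, 0], -0.014],
    [[-0.005, -0.025, 0], -0.031],
    [[-0.006, -0.035, 0], -0.043],
    [[-0.004, -0.035, 0.001], -0.042],
    [[-0.003, -0.035, 0], -0.043],
  ],
)

```text
time: 7.1
ee_pos: [0.4983, -0.1531, 0.0462]
tool_rot: [-3.133, 0.22, -0.0]
force: [0.1, -0.3, -6.6]
finger_gap: 0.0354
```

Emit:
play_rows(
  plan=[
    [[-0.001, -0.036, 0.001], -0.042],
    [[0, -0.035, 0], -0.043],
    [[0.001, -0.036, 0.001], -0.042],
    [[0.002, -0.025, 0], -0.031],
    [[0.002, -0.012, 0], -0.014],
  ],
)

```text
time: 7.72
ee_pos: [0.513, -0.0097, 0.0443]
tool_rot: [-3.141, -0.051, -0.0]
force: [0.2, -0.7, -7.4]
finger_gap: 0.0353
```

Run:
```python
from h import *
s=r.observe(); print({k:np.round(v,3) for k,v in s.items()},yawof(s))
c=cam('wrist')
im=read_camera('wrist'); save(im,'wrist4.png')
for t in ['saddle','lift_pad','unit']:
  for d in models.place_of(t,'wrist')[:2]:
    P=c[1]+c[2]@np.array(d['location']); print(t,round(d['p'],2),np.round(P,4),proj(c,P).round())
for t in ['saddle','lift_pad']:
  for d in models.trace(t,'wrist')[:1]:
    m=d['mask']; v,u=np.nonzero(m); print(d['p'],u.mean(),v.mean(),u.min(),u.max(),v.min(),v.max())
im=read_camera('top');save(im,'top4.png')
```

```text
{'time': np.float64(7.725), 'qpos': array([-0.085, -0.098,  1.752,  0.   ,  1.488,  1.453]), 'qd': array([ 0.165,  0.036, -0.035, -0.02 , -0.005,  0.074]), 'effort': array([ -0.134, -40.2  , -44.39 ,   0.249,   0.194,  -0.051]), 'ee_pos': array([ 0.513, -0.01 ,  0.044]), 'tool_rot': array([-3.141, -0.051, -0.   ]), 'force': array([ 0.194, -0.711, -7.404]), 'wrist_torque': array([ 0.012, -0.181, -0.007]), 'finger_gap': np.float64(0.035)} 0.03254695595609771
saddle 0.81 [ 0.5715 -0.0067  0.052 ] [317. 190.]
0.97 322.5880358111774 179.5382528486164 274 371 131 227
0.62 334.03774574049805 18.40760157273919 277 392 0 45
```

View pics/wrist4.png

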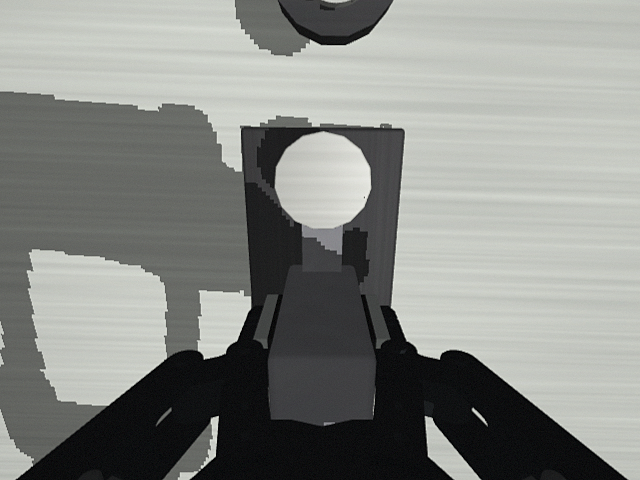

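Emit:
play_rows(
  plan=[
    [[0.005, 0, 0], 0],
    [[0.01, 0, 0], 0],
    [[0.01, 0, 0], 0],
    [[0.005, 0, 0], 0],
    [[0, 0, 0], 0],
  ],
)

```text
time: 8.7
ee_pos: [0.5435, -0.0106, 0.0441]
tool_rot: [-3.141, -0.047, 0.001]
force: [0.1, -0.1, -7.7]
finger_gap: 0.0357
```

Run:
```python
from h import *
s=r.observe(); print({k:np.round(v,4) for k,v in s.items()},yawof(s))
c=cam('wrist')
im=read_camera('wrist'); save(im,'wrist5.png')
for t in ['lift_pad','unit']:
  for d in models.place_of(t,'wrist')[:2]:
    P=c[1]+c[2]@np.array(d['location']); print(t,round(d['p'],2),np.round(P,4),proj(c,P).round())
for t in ['lift_pad']:
  for d in models.trace(t,'wrist')[:1]:
    m=d['mask']; v,u=np.nonzero(m); print(d['p'],u.mean(),v.mean(),u.min(),u.max(),v.min(),v.max())
```

```text
{'time': np.float64(8.7), 'qpos': array([-0.082 , -0.0142,  1.6719, -0.    ,  1.4844,  1.4589]), 'qd': array([-0.0019, -0.0128,  0.0158, -0.0003,  0.0086, -0.0022]), 'effort': array([-1.74000e-02, -4.36943e+01, -4.48823e+01, -8.80000e-03,
        5.60000e-02,  6.50000e-03]), 'ee_pos': array([ 0.5435, -0.0106,  0.0441]), 'tool_rot': array([-3.1412e+00, -4.7000e-02,  8.0000e-04]), 'force': array([ 0.1271, -0.0727, -7.7047]), 'wrist_torque': array([ 0.0041, -0.1505,  0.0217]), 'finger_gap': np.float64(0.0357)} 0.02992417576962462
lift_pad 0.79 [ 0.6377 -0.0123  0.0628] [333.  89.]
0.58 327.2940939055563 74.32113547692721 266 389 0 150
```

View pics/wrist5.png

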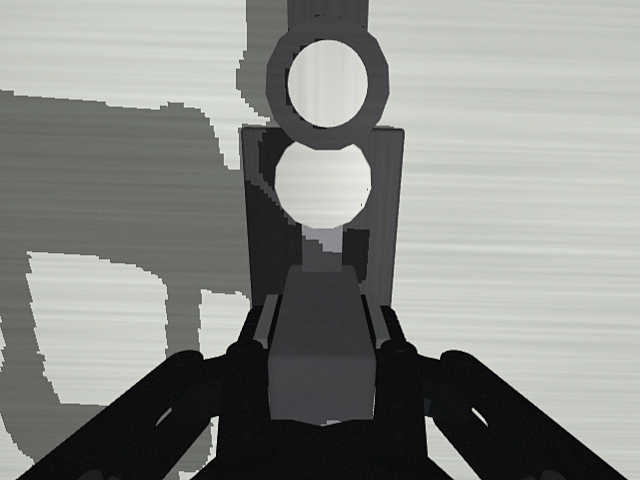

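Run:
```python
from h import *
import cv2
c=cam('wrist'); s=r.observe(); y=yawof(s)
im=cv2.imread('pics/wrist5.png',0)
m=(im[35:135,270:385]>150).astype(np.uint8)
n,l,st,ce=cv2.connectedComponentsWithStats(m); print(st,ce+[270,35])
e=np.array([np.cos(y),np.sin(y)]);nn=np.array([np.sin(y),-np.cos(y)])
def tool(P): d=(P-s['ee_pos'])[:2]; return np.round([d@e,d@nn],4)
for uv,z in [((327.5,84),.081),((327.5,84),.079),((327.5,85),.079)]:
    P=ray(c,*uv,z); print(P,tool(P))
print([ray(c,266,85,.079),ray(c,389,85,.079),ray(c,327,150,.079)])
S=ray(c,322.6,179.5,.0548); print('sad',S,tool(S),'r',tool(ray(c,274,179.5,.0548)),tool(ray(c,371,179.5,.0548)))
```

```text
[[   0    0  115  100 5848]
 [ 102    0   13   21  122]
 [  18    5   80   87 5455]
 [ 106   73    9   18   75]] [[324.82421341  86.23974008]
 [380.6557377   41.63114754]
 [327.38185151  83.11035747]
 [381.6        119.65333333]]
[ 0.63671289 -0.01018485  0.081     ] [0.0937 0.0024]
[ 0.63691581 -0.01020946  0.079     ] [0.0939 0.0024]
[ 0.63665296 -0.01021856  0.079     ] [0.0937 0.0024]
[array([0.63614546, 0.00746239, 0.079     ]), array([ 0.63716026, -0.02789257,  0.079     ]), array([ 0.61854444, -0.01069267,  0.079     ])]
sad [ 0.60590517 -0.00978838  0.0548    ] [0.0629 0.0011] r [ 0.063  -0.0175] [0.0629 0.0196]
```

Emit:
play_rows(
  plan=[
    [[0.005, 0.001, 0], 0],
    [[0.01, 0, 0], 0],
    [[0.01, 0, 0], 0],
    [[0.006, 0, 0], 0],
    [[0, 0, 0], 0],
  ],
)

```text
time: 9.52
ee_pos: [0.5746, -0.0106, 0.0441]
tool_rot: [-3.141, -0.047, 0.001]
force: [-0.2, 0.6, -8.4]
finger_gap: 0.0354
```

Run:
```python
from h import *
s=r.observe(); print(s['ee_pos'],s['force'],yawof(s))
im=read_camera('wrist'); save(im,'wrist6.png')
```

```text
[ 0.57458866 -0.01064166  0.04407019] [-0.20878343  0.63740282 -8.42006833] 0.029898369186836807
```

View pics/wrist6.png

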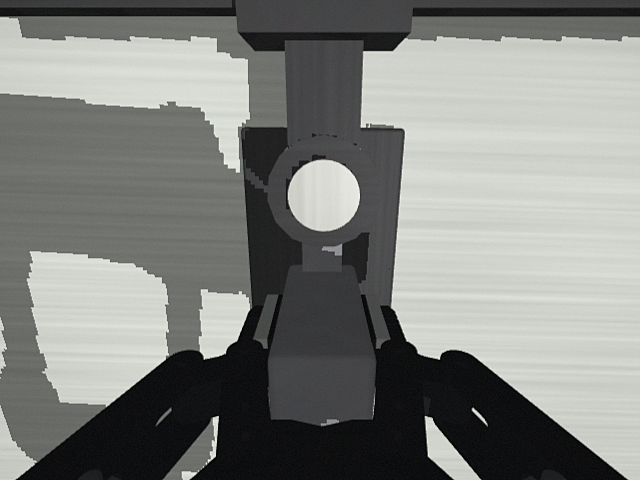

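Run:
```python
from h import *
c=cam('wrist'); s=r.observe(); y=yawof(s)
print(ray(c,324,195.5,.081),ray(c,324,195.5,.079),ray(c,322.6,179.5,.0548))
im=cv2.imread('pics/wrist6.png',0)
m=(im[150:240,280:370]>150).astype(np.uint8)
n,l,st,ce=cv2.connectedComponentsWithStats(m); print(st,ce+[280,150])
```

```text
[ 0.63626621 -0.01025206  0.081     ] [ 0.63586955 -0.0102769   0.079     ] [ 0.63723182 -0.00984864  0.0548    ]
[[   0    0   90   90 4050]
 [   8   10   72   71 4050]] [[325.58666667 193.9708642 ]
 [323.41333333 195.0291358 ]]
```

Aligned within about 1–1.5 mm. Lower it onto the bench.

Emit:
play_rows(
  plan=[
    [[-0.001, 0, 0.002], 0],
    [[0, 0, 0.002], 0],
    [[0, 0, 0.002], 0],
    [[0, 0, 0.001], 0],
    [[0, 0, 0], 0],
  ],
)

```text
time: 10.2
ee_pos: [0.5734, -0.0107, 0.0394]
tool_rot: [3.141, 0.047, 0.002]
force: [-6.3, -0.1, 3.0]
finger_gap: 0.0356
```

Emit:
play_rows(
  plan=[
    [[0, 0, 0], 0],
    [[0, 0, 0], 0],
    [[0, 0, 0], 0],
    [[0, 0, 0], 0],
    [[0, 0, 0], 0],
  ],
  fingers=0,
)

```text
time: 10.82
ee_pos: [0.5732, -0.0107, 0.0372]
tool_rot: [3.141, 0.047, -0.0]
force: [0.2, 0.1, 0.1]
finger_gap: 0.0858
```

Run:
```python
from h import *
s=r.observe(); print(s['ee_pos'],s['force'],yawof(s),s['finger_gap'])
c=cam('wrist')
im=read_camera('wrist'); save(im,'wrist7.png')
g=cv2.cvtColor(im,cv2.COLOR_RGB2GRAY)
m=(g[150:240,280:370]>150).astype(np.uint8)
n,l,st,ce=cv2.connectedComponentsWithStats(m); print(st,ce+[280,150])
```

```text
[ 0.57320309 -0.01072099  0.03723104] [0.17252559 0.09875983 0.1136956 ] 0.029781134917138404 0.08581858609749599
[[   0    0   90   90 3463]
 [   5    7   78   77 4637]] [[325.84781981 194.15189142]
 [323.49342247 194.75997412]]
```

View pics/wrist7.png

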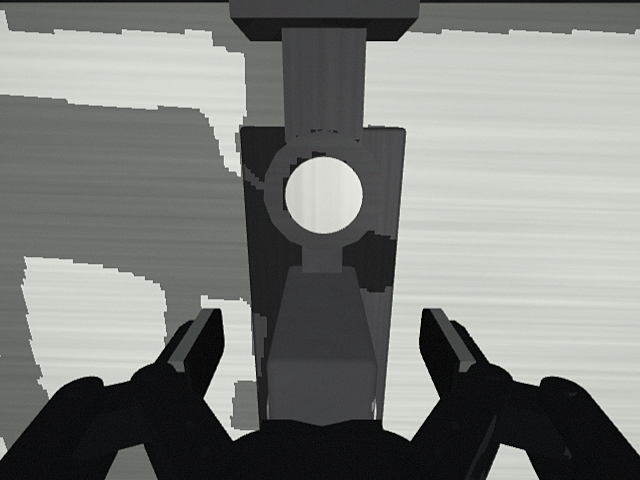

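Emit:
play_rows(
  plan=[
    [[0, 0, -0.02], 0],
    [[0, 0, -0.03], 0],
    [[0, 0, -0.03], 0],
    [[0, 0, -0.03], 0],
    [[0, 0.001, -0.02], 0],
  ],
)

```text
time: 11.5
ee_pos: [0.5738, -0.0117, 0.1707]
tool_rot: [3.141, 0.047, 0.006]
force: [0.3, 0.8, 0.4]
finger_gap: 0.0857
```

Emit:
play_rows(
  plan=[
    [[-0.015, 0, 0], 0],
    [[-0.025, 0, 0], 0],
    [[-0.03, 0, 0], 0],
    [[-0.025, 0, 0], 0],
    [[-0.01, 0, 0], 0],
  ],
  fingers=255,
  newtons=40,
)

```text
time: 12.12
ee_pos: [0.4676, -0.0149, 0.168]
tool_rot: [3.141, 0.047, 0.002]
force: [0.7, 0.0, -1.5]
finger_gap: 0.0001
```

Run:
```python
from h import *
s=r.observe(); print(s['ee_pos'],s['force'],yawof(s),s['finger_gap'])
c=cam('wrist')
im=read_camera('wrist'); save(im,'wrist8.png')
for t in ['paddle','lift_pad','jack','unit']:
  for d in models.place_of(t,'wrist')[:2]:
    P=c[1]+c[2]@np.array(d['location']); print(t,round(d['p'],2),np.round(P,4),proj(c,P).round())
im=read_camera('scene'); save(im[140:380,160:480].repeat(2,0).repeat(2,1),'scene8.png')
```

```text
[ 0.46757376 -0.01487953  0.16801791] [ 0.74933008  0.00456322 -1.46042307] 0.02965759667255537 0.00012043458739783752
paddle 0.6 [ 0.4681 -0.0181  0.1218] [326. 270.]
jack 0.8 [ 0.5693 -0.0127  0.0027] [322. 101.]
jack 0.58 [ 0.2306 -0.3846 -0.0028] [631. 423.]
```

View pics/wrist8.png

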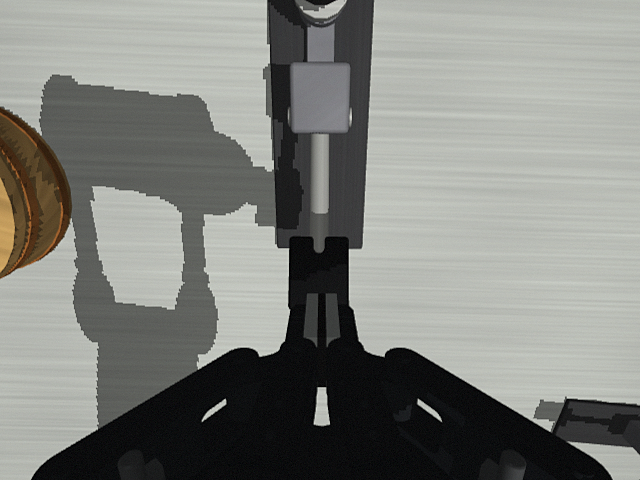

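View pics/scene8.png

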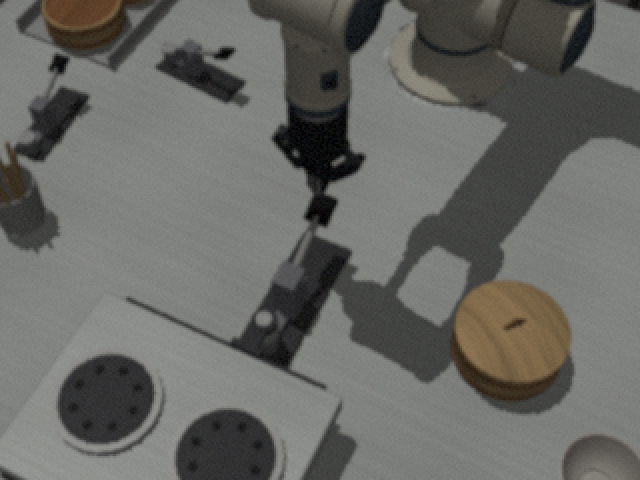

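Emit:
play_rows(
  plan=[
    [[0, 0, 0.012], 0],
    [[0, 0, 0.012], 0],
    [[0, 0, 0.01], 0],
    [[0, 0, 0.006], 0],
    [[0, 0, 0], 0],
  ],
)

```text
time: 13.05
ee_pos: [0.4682, -0.0148, 0.1268]
tool_rot: [-3.141, -0.047, 0.001]
force: [0.3, 0.1, -0.1]
finger_gap: 0.0004
```

Emit:
play_rows(
  plan=[
    [[-0.004, 0, 0.012], 0],
    [[-0.004, 0, 0.013], 0],
    [[-0.003, 0, 0.013], 0],
    [[-0.001, 0, 0.012], 0],
    [[0, 0, 0.01], 0],
  ],
)

```text
time: 13.68
ee_pos: [0.4569, -0.0152, 0.068]
tool_rot: [3.141, 0.047, 0.005]
force: [-0.3, 0.6, 9.4]
finger_gap: -0.0
```

Emit:
play_rows(
  plan=[
    [[0, 0, 0.003], 0],
    [[0, 0, 0.003], 0],
    [[0, 0, 0.002], 0],
    [[0, 0, 0], 0],
    [[0, 0, 0], 0],
  ],
)

```text
time: 14.3
ee_pos: [0.4575, -0.0153, 0.0645]
tool_rot: [3.141, 0.047, 0.009]
force: [-10.8, 1.6, 28.9]
finger_gap: 0.0001
```

Run:
```python
from h import *
s=r.observe(); print(s['ee_pos'],s['force'],yawof(s),s['finger_gap'])
c=cam('wrist')
im=read_camera('wrist'); save(im,'wrist9.png')
c=cam('scene');im=read_camera('scene'); save(im[180:340,200:360].repeat(4,0)[:600].repeat(4,1),'scene9.png')
for t in ['paddle','saddle','lift_pad']:
  for d in models.place_of(t,'scene')[:3]:
    P=c[1]+c[2]@np.array(d['location']); print(t,round(d['p'],2),np.round(P,4),proj(c,P).round())
```

```text
[ 0.45747338 -0.01527969  0.06449247] [-10.8233206    1.56133296  28.94177323] 0.029881987807037005 9.071024692929674e-05
paddle 0.67 [ 0.3796 -0.5354  0.0859] [189. 172.]
paddle 0.64 [ 0.4539 -0.0168  0.0638] [320. 253.]
paddle 0.54 [ 0.2339 -0.3108  0.0859] [271. 166.]
saddle 0.56 [ 0.6332 -0.0086  0.0808] [291. 299.]
saddle 0.42 [ 0.2247 -0.4317  0.0358] [244. 164.]
saddle 0.37 [ 0.4982 -0.5265  0.0367] [173. 207.]
lift_pad 0.57 [ 0.6302 -0.0089  0.0833] [292. 298.]
```

View pics/wrist9.png

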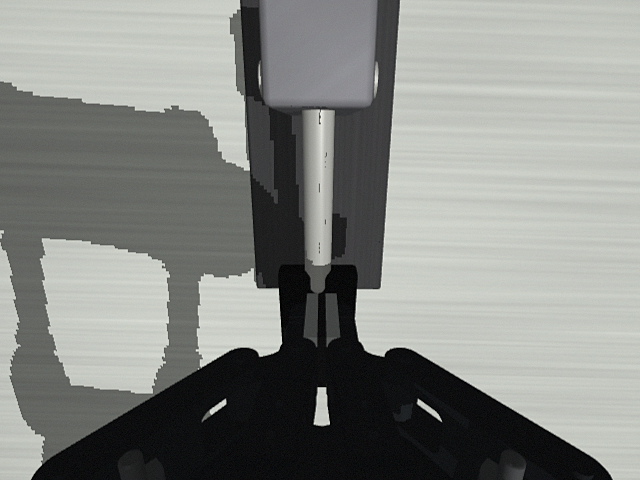

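View pics/scene9.png

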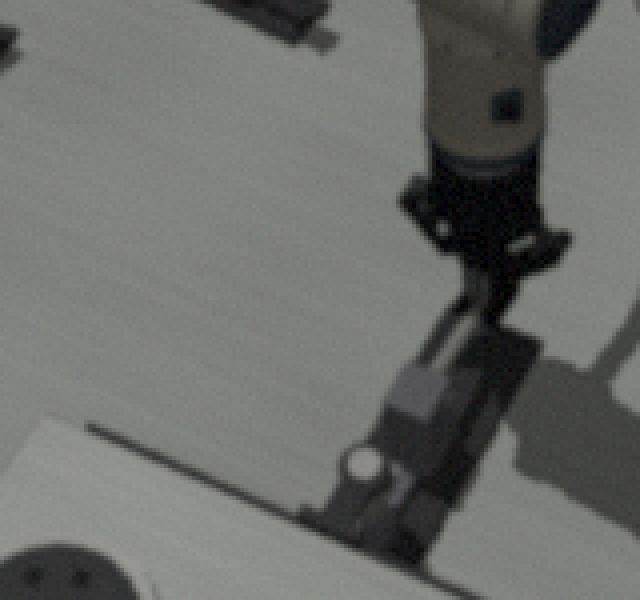

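Emit:
play_rows(
  plan=[
    [[0, 0, -0.01], 0],
    [[0.001, 0, -0.014], 0],
    [[0.003, 0, -0.014], 0],
    [[0.004, 0, -0.014], 0],
    [[0.004, 0, -0.014], 0],
  ],
)

```text
time: 15.18
ee_pos: [0.4682, -0.0148, 0.1252]
tool_rot: [-3.141, -0.047, 0.0]
force: [0.7, -0.4, -0.2]
finger_gap: -0.0
```

Emit:
play_rows(
  plan=[
    [[0, 0, -0.014], 0],
    [[0, 0, -0.014], 0],
    [[0, 0, -0.01], 0],
    [[0, 0, 0], 0],
    [[0, 0, 0], 0],
  ],
)

```text
time: 15.8
ee_pos: [0.4681, -0.0148, 0.1628]
tool_rot: [-3.141, -0.047, 0.001]
force: [0.9, -0.4, 0.3]
finger_gap: 0.0003
```

Run:
```python
from h import *
s=r.observe(); print(s['ee_pos'],s['force'],yawof(s),s['finger_gap'])
c=cam('wrist')
im=read_camera('wrist'); save(im,'wrist10.png')
for t in ['paddle','saddle','jack']:
  for d in models.place_of(t,'wrist')[:1]:
    P=c[1]+c[2]@np.array(d['location']); print(t,round(d['p'],2),np.round(P,4),proj(c,P).round())
c=cam('scene');im=read_camera('scene'); save(im[180:330,200:360].repeat(4,0)[:600].repeat(4,1),'scene10.png')
for t in ['paddle','saddle','lift_pad']:
  for d in models.place_of(t,'scene')[:3]:
    P=c[1]+c[2]@np.array(d['location']); print(t,round(d['p'],2),np.round(P,4),proj(c,P).round())
```

```text
[ 0.46806868 -0.01482817  0.16277266] [ 0.89143972 -0.37073697  0.29401583] 0.029774338742855053 0.00026428775964346937
paddle 0.69 [ 0.4691 -0.0207  0.1188] [330. 271.]
jack 0.96 [ 0.5687 -0.0128  0.0047] [322. 101.]
paddle 0.53 [ 0.4686 -0.0154  0.1242] [318. 244.]
paddle 0.47 [ 0.3806 -0.537   0.0862] [189. 172.]
saddle 0.51 [ 0.2225 -0.4312  0.0409] [244. 162.]
saddle 0.44 [ 0.6312 -0.0061  0.0473] [293. 305.]
saddle 0.26 [0.4824 0.2864 0.0079] [412. 313.]
lift_pad 0.8 [ 0.629  -0.0116  0.0635] [291. 301.]
```

View pics/wrist10.png

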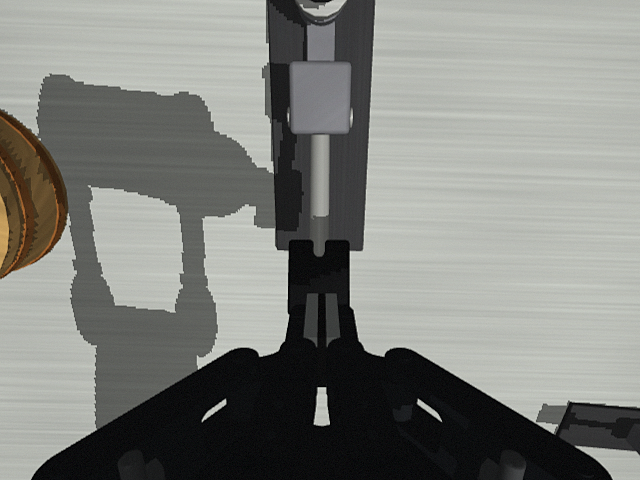

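View pics/scene10.png

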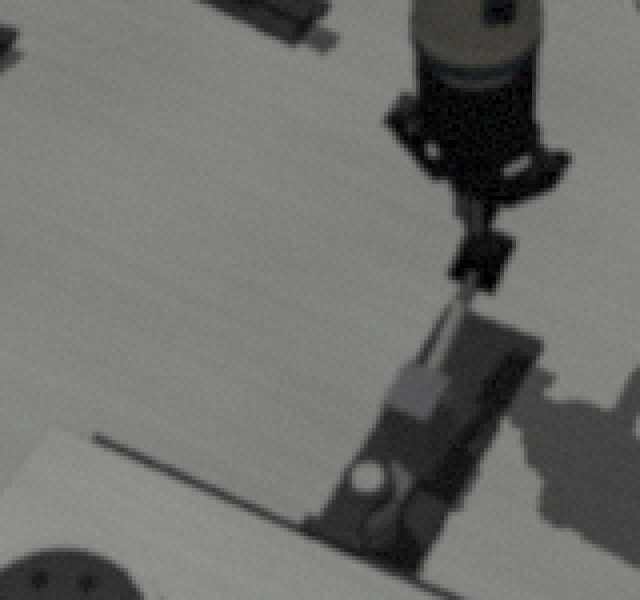

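Emit:
play_rows(
  plan=[
    [[0, 0, 0.012], 0],
    [[0, 0, 0.012], 0],
    [[0, 0, 0.009], 0],
    [[0, 0, 0.003], 0],
    [[0, 0, 0], 0],
  ],
)

```text
time: 16.82
ee_pos: [0.4683, -0.0148, 0.1272]
tool_rot: [3.141, 0.047, -0.0]
force: [0.6, 0.8, 0.3]
finger_gap: -0.0001
```

Emit:
play_rows(
  plan=[
    [[-0.004, 0, 0.012], 0],
    [[-0.004, 0, 0.013], 0],
    [[-0.003, 0, 0.013], 0],
    [[-0.001, 0, 0.012], 0],
    [[0, 0, 0.01], 0],
  ],
)

```text
time: 17.45
ee_pos: [0.457, -0.0153, 0.068]
tool_rot: [3.141, 0.047, 0.005]
force: [0.6, -0.4, 10.3]
finger_gap: 0.0002
```

Emit:
play_rows(
  plan=[
    [[0, 0, 0.003], 0],
    [[0, 0, 0.002], 0],
    [[0, 0, 0.001], 0],
    [[0, 0, 0], 0],
    [[0, 0, 0], 0],
  ],
)

```text
time: 18.08
ee_pos: [0.4574, -0.0153, 0.0651]
tool_rot: [3.141, 0.047, 0.008]
force: [-5.7, -0.0, 22.1]
finger_gap: 0.0
```

Run:
```python
from h import *
s=r.observe(); print(s['ee_pos'],s['force'],yawof(s),s['finger_gap'])
c=cam('wrist')
im=read_camera('wrist'); save(im,'wrist11.png')
c=cam('scene');im=read_camera('scene'); save(im[180:330,200:360].repeat(4,0)[:600].repeat(4,1),'scene11.png')
for t in ['paddle','saddle','lift_pad','steamer','stick_cup','bowl']:
  for d in models.place_of(t,'scene')[:3]:
    P=c[1]+c[2]@np.array(d['location']); print(t,round(d['p'],2),np.round(P,4),proj(c,P).round())
s=r.observe(); print(s['time'],s['ee_pos'],s['force'])
```

```text
[ 0.45737967 -0.01526786  0.06505941] [-5.67801621 -0.03534133 22.13163054] 0.02990477181065854 2.9556248085500642e-05
paddle 0.67 [ 0.4502 -0.0135  0.0619] [321. 253.]
paddle 0.65 [ 0.234  -0.3099  0.089 ] [272. 166.]
paddle 0.5 [ 0.3844 -0.5357  0.0847] [189. 173.]
saddle 0.53 [ 0.6325 -0.0071  0.0823] [292. 299.]
saddle 0.45 [ 0.4984 -0.5258  0.0359] [173. 208.]
saddle 0.38 [ 0.2239 -0.4308  0.0367] [244. 163.]
lift_pad 0.5 [ 0.6285 -0.0082  0.0865] [292. 297.]
steamer 0.7 [0.4843 0.2879 0.0054] [412. 314.]
stick_cup 0.73 [ 0.6102 -0.4555 -0.0036] [172. 248.]
bowl 0.77 [0.6133 0.4625 0.0023] [458. 384.]
18.475 [ 0.45737827 -0.01528015  0.06506712] [-7.00852446  1.52065952 21.32869656]
```

View pics/wrist11.png

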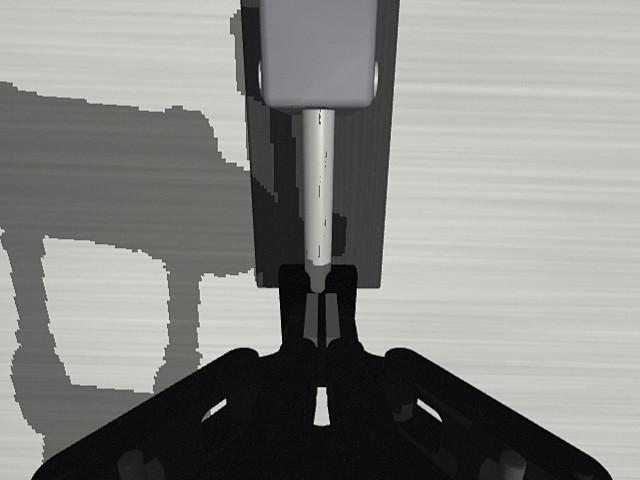

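View pics/scene11.png

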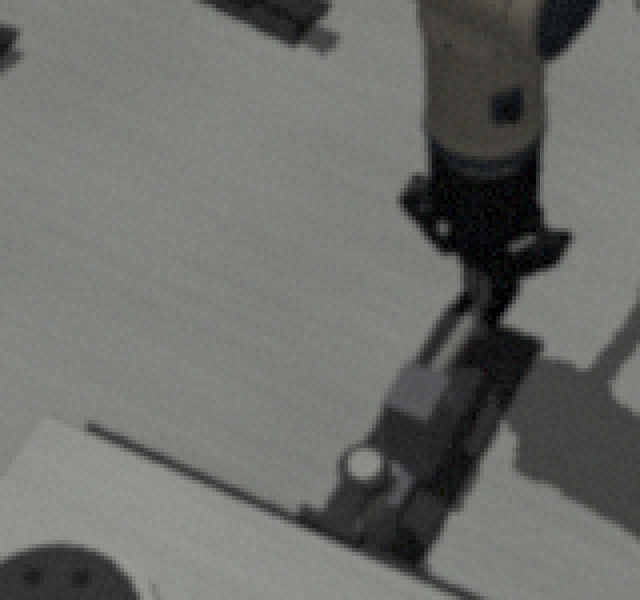

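Run:
```python
from h import *
print(r.close_job()); s=r.observe(); print(s['time'],s['ee_pos'],s['force'])
```

```text
the job is handed in; nothing more can be done
None
the job is handed in; nothing more can be done
```

I placed the large jack under the lift pad and pressed its handle fully down. I let it come all the way up and pressed it down a second time. I handed the job in at about 18.5 s with the handle still held down; no verdict was reported.

- **Placement:** the saddle was within about 1.5 mm of the pad in the wrist view just before I lowered the jack. After lowering, I only checked by eye that nothing had shifted, and the jack did not visibly move during the strokes.
- **First press:** the paddle reached its stop, with the fingertips at 64.5 mm and 29 N. The top rose (lift pad estimated at about 83 mm).
- **Release:** the paddle came back up to about 124 mm. The lift pad came down to about 63.5 mm, against 61 mm at the start and the 64 mm limit. That estimate is only good to about 4 mm, so it is not proof by itself.
- **Second press (final hold):** the fingertips were at 65 mm with a steady 21 to 22 N. About 10 N was enough to move the handle just before the stop. The picture matches the first press.
- **Lift pad at the end:** the network's estimate was about 86 mm, more than the roughly 81 mm a full stroke should give. I put the difference down to its error.
- **Bystanders:** the steamer, cup and bowl are where they were at the start, within the few millimetres the networks are off.

No check failed. I could not measure the force between jack and unit directly.

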